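# Pin a stack of drilled blanks in the pad-sawing cradle

### The job

Pin the three drilled blanks together in the sawing cradle, ready to be cut as one: take the long red-knobbed locating pin from the pin block and thread it down through the blanks, one hole after another, and on into the hole in the cradle's base, until its knob sits down on the top blank; then let go. The blanks have slid out of line, so feel for each hole and bring the blanks into line with the pin as you go, gently: never force the pin against the wood. Leave the short pin, the mallet, the wax tin and the sanding block where they are.

Things in the scene. Friction and masses are not known exactly. Their poses are not given: they have to be found in the camera images.
- long_pin: Steel pin with a round RED knob, upright in one hole of the pin block. Origin: centre of its lower tip; z runs up to the knob. Shank 10 mm wide, 80 mm long, its lowest 2.5 mm chamfered to a 7.4 mm flat. Knob: plain cylinder 24 mm wide, 34 mm tall, 80 to 114 mm above the tip. About 65 g. In the block the tip stands 10 mm above the bench, the knob spans 90 to 124 mm.
- pin_block: Fixed wooden block, 60 (x) x 120 (y) x 50 mm, origin at the centre of its underside. Two holes 11.5 mm wide and 40 mm deep at y = -30 and +30 mm hold the pins upright; which pin stands in which hole changes.
- short_pin: Bystander: a pin like the long one but with a BLACK knob and a shank of only 60 mm, standing in the other hole of the block (knob 70 to 104 mm above the bench). Origin at its tip.
- cradle: Plywood cradle screwed to the bench: base 104 (x) x 250 (y) x 24 mm, origin at the centre of its underside on the bench. Cleats along its sides (tops 74 mm above the bench) and ends (68 mm) hold a stack of three blanks, each 70 (x) x about 160 (y) x 20 mm: from below dark brown, purple, mid brown. Tops of base and blanks: 24, 44, 64, 84 mm above the bench.
- top_hole (a point): Centre of the mouth of the hole in the top (mid brown) blank, 84 mm up; it moves with that blank. Base and blanks have one through hole each, 11.5 mm wide. Blanks cannot move along the cradle's x or turn, and all four holes lie at cradle x = 0; each blank slides on its own along the cradle's y, until its hole is at least 11 mm either side of the base's, against about 1.5 N, and stays put.
- base_hole (a point): Centre of the mouth of the hole in the base, 24 mm up, hidden under the blanks, at y = +45 mm in the cradle; it goes through to the bench. At the start each blank's hole lies up to 10 mm from it along the cradle's y, either way, each differently; for the two lower blanks this is not measured. A pin in the upper blanks takes them along. Pin fully home: tip 20 mm below this point.
- mallet: Bystander: wooden joiner's mallet lying on the bench, head 120 x 80 x 60 mm, handle 190 mm long towards its -y. Origin on the bench where handle and head meet.
- wax_tin: Bystander: round yellow tin with a brass lid, 75 mm wide, 38 mm tall, origin at the centre of its underside.
- sanding_block: Bystander: cork-faced sanding block, 65 x 110 x 34 mm, origin at the centre of its underside.
Not all that is in view belongs to the job. There is more than one size of the long_pin; the one meant has the size given above.

How it is judged:
On the way, in this order (a step that is already met when the one before it is completed fails the run):
1. the long pin's tip has entered the top blank's hole by 6 mm (z of long_pin in the frame of cradle below 0.078 m and horizontal distance between long_pin and top_hole below 0.004 m), for 0.1 s.
2. it has passed all three blanks and its tip is in the hole of the base (z of long_pin in the frame of cradle below 0.02 m and horizontal distance between long_pin and base_hole below 0.003 m), for 0.1 s.
At the end, for the whole second after the job is handed in: The long pin stands in all three blanks and in the base, released and at rest: its knob within 2 mm of sitting on the top blank (tip 2 to 6 mm above the bench), its tip within 3 mm of the axes of base hole and top hole, tilted less than 0.06 rad (z of long_pin in the frame of cradle between 0.002 and 0.006 m and horizontal distance between long_pin and base_hole below 0.003 m and horizontal distance between long_pin and top_hole below 0.003 m and angle between the z axis of long_pin and the z axis of cradle, either way round below 0.06 rad and linear speed of long_pin below 0.01 m/s); the robot touches nothing.
It fails at once if the long pin is forced: it presses on the blanks or the cradle with more than 25 N (contact force between long_pin and cradle above 25 N).
It fails at once if the short pin is moved by more than 15 mm (distance of short_pin from where it was at the start of the episode above 0.015 m).
It fails at once if the mallet is moved by more than 15 mm (distance of mallet from where it was at the start of the episode above 0.015 m).
It fails at once if the wax tin is moved by more than 15 mm (distance of wax_tin from where it was at the start of the episode above 0.015 m).
It fails at once if the sanding block is moved by more than 15 mm (distance of sanding_block from where it was at the start of the episode above 0.015 m).
It also fails if it takes over 67 s, if anything falls off the work surface, if the arm or the gripper's body presses on something with over 40 N, if the wrist force passes 120 N, or if a joint passes its speed limit or range.

### The arm

A 6-joint arm with a two-finger parallel gripper is mounted at the origin on the work surface. World frame = base frame: x ahead of the robot, y to its left, z up, the work surface at z = 0. Lengths are in m, angles in rad, forces in N, time in s.
With the tool pointing down it reaches from about 0.375 to 0.975 m from the base axis. Payload 3.8 kg.
Tool frame: the origin (TCP) lies midway between the tips of the shut fingers; the grasp point (between the pads) lies 19 mm behind it; z points along the fingers, y is the line along which they close (so a half turn about z gives the same grasp; the last joint's range is limited). The gripper opens to 85 mm and grips with 20 to 120 N. Pads are 22 mm wide; open, the fingers measure 114 mm over their backs; the gripper's body (76 mm by 85 mm) begins 54 mm behind the grasp point. The pads swing forward as they close: fully open they stand 13 mm farther back than shut.
Start: joints at [1.149, 0.264, 1.604, -0, 1.274, -0.037], TCP at [0.253, 0.626, 0.231] pointing down, gripper open.
Joint ranges: [-2.63, 2.63], [-0.94, 2.18], [0.31, 2.57], [-1.31, 4.45], [0, 2.66], [-2.55, 2.55]. Speed limits (rad/s): [2.57, 2.57, 3.14, 3.14, 3.14, 3.14].

### API

Orientations are given as a rotation vector (axis times angle).
In Python, from workcell import status, read_camera, workorder, masks_of gives the robot as it stands.
- The arm moves only by the tool drive_tool, never from a script. Its argument "rows" is a list of rows, each a list of 7 numbers: the turn, a rotation vector about the tool's x, y, z in degrees, then the shift along the tool's x, y, z in m, then the opening, from 0 (shut) to 1 (fully open). In form: [[ax, ay, az, tx, ty, tz, claw], ...]. A call has 1 to 8 rows; each row shifts and turns the commanded pose from where the row before left it, along the tool's axes as they then stand; what a row does not reach is not made up. A row lasts 1/12 s, in which the tool goes at most 41.7 mm and 7.16 degrees, less where a joint would pass 70% of its speed; a pose out of reach is approached as far as the arm can. A call is refused whole if a number of a shift passes 0.0417 or a number of a turn 7.16, either way. A call with a gripper value outside its range is refused whole. The fingers move at their own pace and stop on an object; "force" is the grip in N (left out, the last holds). Time passes only in rows, so rows that do not move let the fingers close. It gives the time, the measured TCP pose, the force, the opening and the grip force at its end, in the units of the state.
- status.read_state(): the state, without advancing time (a new reading comes with each control period).
- read_camera(name): name is "scene" or "top" or "wrist"; returns a dict with "color" (420x560x3 uint8, red, green, blue), "intrinsics" (3x3 intrinsics, pixels), "D" ([k1, k2, p1, p2, k3] as OpenCV has them; the pictures are not rectified), "world_from_camera" (4x4, takes a point from camera to world coordinates); the wrist camera has in their place "mount" (4x4, takes a point from camera to tool coordinates, whose origin is the TCP and whose axes are the flange's). Camera axes: x right, y up, looking along -z (the intrinsics and any distortion apply to the point x, -y, -z); pixel columns grow to the right and rows downward; lengths in m; the calibration is good to about 2 mm. A picture is of the moment at which its call begins: read the wrist's pose just before it. There is no depth.
- workorder.finish_job(): hands the job in; it is judged then, once.
Trained networks look in a picture, given as the dict that the camera call returned (one of the last four; its "shot" number tells which), for a name from the list of things; names that differ only in an ending like _2 or _b are one class to them, and where a whole thing is asked for, a point or a joint stands for the part that bears it (a point fixed in the world has none). Each returns a list of dicts, best first, with "score" (0 to 1); they miss things now and then, are a little off and sometimes report something else, mostly with a low value. They report only what shows in the picture. A call takes as long as a camera call. They do not tell look-alikes from the thing itself.
- masks_of(picture, name): "mask" (420x560 bool, what is visible of it) and "bbox" ([left, top, right, bottom] in pixels, round what is visible of it).
The state is a dict: "time": time; "q": joint angles; "joint_vel": joint speeds; "joint_torque": joint torques, N m; "tool_pos": TCP position; "tcp_rot": TCP orientation; "wrist_force": force on the tool from outside, world axes, zero at the start; "torque": the same for the moment, N m; "width": opening from 0.0 (shut) to 1.0 (fully open); "grip_force": force on a finger pad.
Only numpy, scipy, OpenCV 4.12 (cv2) and the standard library are available. Lean on these libraries where they do the work, as an engineer would, in place of code of your own. Each camera call takes 0.05 s, during which the arm holds its last target. There are 200 camera calls.

## Working session

There is one attempt and no reset: what is moved stays moved. The work goes in short steps, Python scripts to look and compute and a tool call to move; the robot and the scene stay as the last step left them, time stands still between calls to the robot, and variables do not carry over. Pictures are saved under pics/ and viewed, at most 10 in all, crops included, and the job is handed in when it is done.

Besides the shell and the picture viewer there is one more tool, called after "Emit:" as name([rows], argument=value, ...), one row to a line, values as JSON. drive_tool: Moves the arm, as the interface text tells. Its arguments: {"type":"object","properties":{"rows":{"type":"array"},"force":{"type":"number"}},"required":["rows"]}

```bash
mkdir -p pics; cat > h.py <<'E'
import numpy as np, cv2
from workcell import status, read_camera, workorder, masks_of
from scipy.spatial.transform import Rotation as R
def wfc(p,st=None):
    if "world_from_camera" in p: return np.array(p["world_from_camera"])
    T=np.eye(4);T[:3,:3]=R.from_rotvec(st["tcp_rot"]).as_matrix();T[:3,3]=st["tool_pos"]
    return T@np.array(p["mount"])
def ray(p,px,st=None):
    u=cv2.undistortPoints(np.array([[px]],float),np.array(p["intrinsics"]),np.array(p["D"]))[0,0]
    T=wfc(p,st); return T[:3,3],T[:3,:3]@np.array([u[0],-u[1],-1])
def atz(p,px,z,st=None):
    o,d=ray(p,px,st); return o+d*(z-o[2])/d[2]
def proj(p,X,st=None):
    c=np.linalg.inv(wfc(p,st))@np.r_[X,1]
    return cv2.projectPoints(np.array([[c[0],-c[1],-c[2]]]),np.zeros(3),np.zeros(3),np.array(p["intrinsics"]),np.array(p["D"]))[0].ravel()
def save(p,n,box=None,s=1):
    im=p["color"]
    if box: im=im[box[1]:box[3],box[0]:box[2]]
    cv2.imwrite("pics/"+n,cv2.resize(im[...,::-1],None,fx=s,fy=s,interpolation=cv2.INTER_CUBIC))
E
python3 - <<'E'
from h import *
st=status.read_state();print(st)
ps=[read_camera(n) for n in("scene","top")]
im=np.hstack([cv2.resize(p["color"],(400,300)) for p in ps]); 
save(ps[0],"scene.png");save(ps[1],"top.png")
for p in ps:
  print(wfc(p)[:3].round(3).tolist())
  for n in("long_pin","short_pin","pin_block","cradle","top_hole"):
    print(n,[(round(m["score"],2),m["bbox"]) for m in masks_of(p,n)])
E
```

```text
{'time': 0.0, 'q': array([ 1.14910844e+00,  2.64782588e-01,  1.60542194e+00,  1.29272053e-05,
        1.27371816e+00, -3.68794407e-02]), 'joint_vel': array([ 0.00140216, -0.00016849,  0.00014083, -0.00034272,  0.00081598,
        0.00229685]), 'joint_torque': array([-5.43666611e-04, -5.15119743e+01, -3.67313004e+01,  7.89721116e-05,
        1.32497092e-02, -1.71491740e-05]), 'tool_pos': array([0.25305517, 0.62494751, 0.22991633]), 'tcp_rot': array([-0.60063507, -3.08308718,  0.0035592 ]), 'wrist_force': array([-0.07202094, -0.26706287, -0.55438949]), 'torque': array([ 0.00076116,  0.05549308, -0.04827375]), 'grip_force': 0.0, 'width': 1.0005559892926204}
[[-0.51, -0.541, 0.668, 1.302], [0.86, -0.318, 0.399, 0.39], [-0.004, 0.779, 0.628, 0.746]]
long_pin [(0.96, [306.8, 196.0, 321.1, 244.5]), (0.77, [339.8, 168.7, 352.9, 194.5]), (0.6, [340.1, 194.2, 346.3, 221.3])]
short_pin [(0.55, [360.0, 207.8, 372.4, 231.1])]
pin_block [(0.56, [325.0, 208.3, 376.2, 249.1]), (0.34, [226.5, 242.1, 338.4, 315.0]), (0.31, [161.7, 172.8, 197.0, 195.7])]
cradle [(0.58, [212.8, 164.6, 302.2, 215.5])]
top_hole [(0.93, [227.4, 164.7, 285.4, 191.2])]
[[-0.017, 0.98, -0.199, 0.348], [-1.0, -0.015, 0.008, 0.003], [0.005, 0.199, 0.98, 1.305]]
long_pin [(0.63, [246.3, 248.4, 258.7, 264.8]), (0.51, [253.1, 184.9, 263.5, 201.4]), (0.47, [238.4, 222.0, 245.7, 230.2])]
short_pin []
pin_block [(0.96, [215.9, 220.4, 252.7, 240.9])]
cradle [(0.81, [289.2, 202.8, 374.8, 260.2])]
top_hole [(0.93, [306.5, 212.9, 361.5, 251.7])]
```

View pics/scene.png

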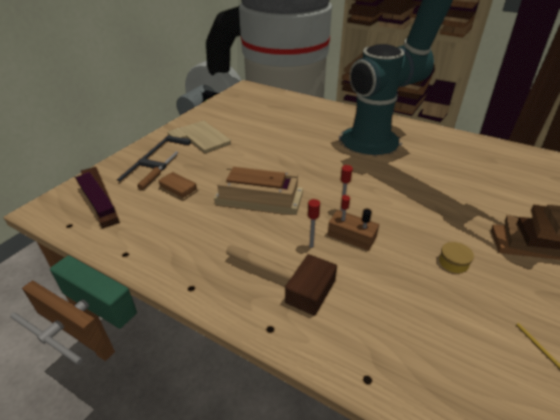

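View pics/top.png

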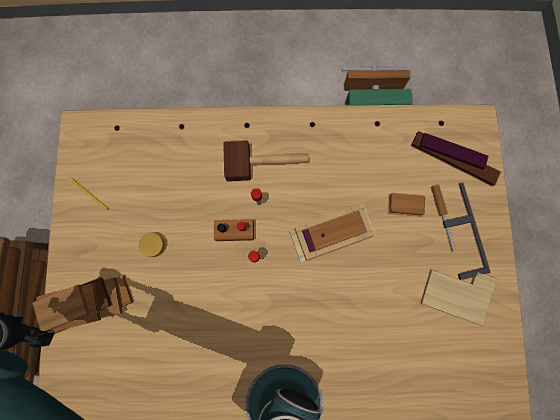

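The red-knobbed candidates, as scene/top pixels, are A (314,208)/(256,194) standing free, B (346,172)/(254,256) standing free, and C (345,203)/(241,227) in the block beside the black knob. C fits because it stands in the pin block, as described. I'll confirm it in a crop and against the given heights.

```bash
python3 - <<'E'
from h import *
p=read_camera("scene");t=read_camera("top")
save(p,"crop.png",(290,150,400,260),5)
hsv=cv2.cvtColor(t["color"],cv2.COLOR_RGB2HSV);
red=((hsv[...,0]<6)|(hsv[...,0]>172))&(hsv[...,1]>170)&(hsv[...,2]>80)
n,l,s,c=cv2.connectedComponentsWithStats(red.astype(np.uint8))
for i in range(1,n):
  if s[i,4]>20: print(s[i],c[i],atz(t,c[i],.107).round(4))
for nme in("pin_block","top_hole","cradle"):
  m=masks_of(t,nme)[0]["mask"].astype(np.uint8)
  r=cv2.minAreaRect(cv2.findNonZero(m)); z={"pin_block":.05,"top_hole":.084,"cradle":.07}[nme]
  print(nme,r,atz(t,r[0],z).round(4),[atz(t,q,z)[:2].round(3).tolist() for q in cv2.boxPoints(r)])
g=t["color"][225:248,312:335].sum(2); print(g[8:16,6:18]); print("hole",atz(t,(323,235),.084))
print("A/B heights tests:")
E
```

```text
[251 189  11  10  85] [255.74117647 193.4       ] [0.6212 0.0748 0.107 ]
[237 222   8   9  52] [240.51923077 225.65384615] [0.525  0.1197 0.107 ]
[248 251  11  11  94] [253.31914894 255.82978723] [0.4364 0.0824 0.107 ]
pin_block ((233.5, 229.5), (21.0, 39.0), 90.0) [0.5218 0.1467 0.05  ] [[0.555, 0.207], [0.553, 0.087], [0.489, 0.087], [0.49, 0.206]]
top_hole ((336.48223876953125, 229.45082092285156), (24.219263076782227, 54.94402313232422), 70.14479064941406) [ 0.5124 -0.1643  0.084 ] [[0.52, -0.075], [0.574, -0.233], [0.505, -0.254], [0.452, -0.097]]Traceback (most recent call last):
  File "<stdin>", line 10, in <module>
IndexError: list index out of range
```

View pics/crop.png

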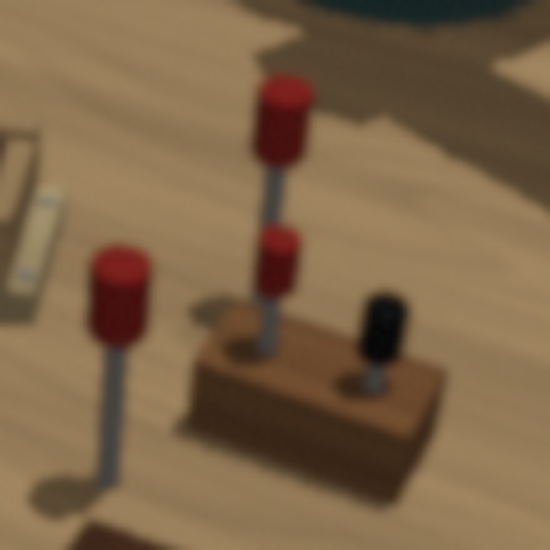

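C is confirmed: it is in the block at crop (265,260–350), with the smaller knob and more exposed shank than the black-knobbed pin. The two decoys have bigger knobs and stand on the bench. Next I'll take a closer wrist view over the cradle.

```bash
cat >> h.py <<'E'
def plan(pos,yax=None,dz=None,quiet=0):
    """rotvec(deg, tool) and shift in present tool axes to reach world pos with closing axis yax, pointing down"""
    st=status.read_state();M=R.from_rotvec(st["tcp_rot"]).as_matrix()
    d=M.T@(np.array(pos)-st["tool_pos"]);out=[d.round(4)]
    if yax is not None:
        y=np.array([yax[0],yax[1],0])/np.hypot(*yax)
        for s in(1,-1):
            z=np.array([0,0,-1.]);N=np.c_[np.cross(s*y,z),s*y,z]
            out.append(np.degrees(R.from_matrix(M.T@N).as_rotvec()).round(2))
    return out
E
python3 - <<'E'
from h import *
st=status.read_state();print(R.from_rotvec(st["tcp_rot"]).as_matrix().round(3))
p=read_camera("wrist");print(np.array(p["mount"]).round(4),p["intrinsics"])
print(plan((.5,-.09,.30),(-.323,.946)))
E
```

```text
[[-0.927  0.375  0.   ]
 [ 0.375  0.927  0.   ]
 [ 0.     0.    -1.   ]]
[[-3.000e-04  9.594e-01  2.821e-01  7.060e-02]
 [ 1.000e+00  7.000e-04 -1.100e-03  5.000e-04]
 [-1.300e-03  2.821e-01 -9.594e-01 -1.432e-01]
 [ 0.000e+00  0.000e+00  0.000e+00  1.000e+00]] [[376.83358158   0.         278.24878679]
 [  0.         376.83358158 206.14952646]
 [  0.           0.           1.        ]]
[array([-0.4973, -0.5707, -0.0687]), array([ -0. ,  -0. , -40.9]), array([ -0. ,   0. , 139.1])]
```

Emit:
drive_tool([
  [0, 0, -6.8, 0, 0, -0.005, 1],
  [0, 0, -6.8, 0, 0, -0.005, 1],
  [0, 0, -6.8, 0, 0, -0.005, 1],
  [0, 0, -6.8, 0, 0, -0.005, 1],
  [0, 0, -6.8, 0, 0, 0, 1],
  [0, 0, -6.9, 0, 0, 0, 1],
  [0, 0, 0, 0, -0.02, 0, 0.45],
  [0, 0, 0, 0.007, -0.035, 0, 0.45],
])

```text
time: 1.57
tool_pos: [0.2646, 0.5733, 0.251]
tcp_rot: [-0.518, 3.098, 0.003]
wrist_force: [0.7, 0.2, 1.0]
width: 0.748
grip_force: 0.0
```

Emit:
drive_tool([
  [0, 0, 0, 0, -0.04, 0, 0.45],
  [0, 0, 0, 0, -0.04, 0, 0.45],
  [0, 0, 0, 0, -0.04, 0, 0.45],
  [0, 0, 0, 0, -0.04, 0, 0.45],
  [0, 0, 0, 0, -0.04, 0, 0.45],
  [0, 0, 0, 0, -0.04, 0, 0.45],
  [0, 0, 0, 0, -0.04, 0, 0.45],
  [0, 0, 0, 0, -0.04, 0, 0.45],
])

```text
time: 2.23
tool_pos: [0.3681, 0.2668, 0.2516]
tcp_rot: [-0.515, 3.098, 0.0]
wrist_force: [1.2, -0.9, 0.2]
width: 0.452
grip_force: 0.0
```

Emit:
drive_tool([
  [0, 0, 0, 0, -0.04, 0, 0.45],
  [0, 0, 0, 0, -0.04, 0, 0.45],
  [0, 0, 0, 0, -0.04, 0, 0.45],
  [0, 0, 0, 0, -0.04, 0, 0.45],
  [0, 0, 0, 0, -0.04, 0, 0.45],
  [0, 0, 0, 0, -0.04, 0, 0.45],
  [0, 0, 0, 0, -0.04, 0, 0.45],
  [0, 0, 0, 0, -0.04, 0, 0.45],
])

```text
time: 2.9
tool_pos: [0.4716, -0.0364, 0.2518]
tcp_rot: [-0.514, 3.098, -0.0]
wrist_force: [0.4, 0.8, -0.2]
width: 0.445
grip_force: 0.0
```

Emit:
drive_tool([
  [0, 0, 0, 0, -0.04, 0, 0.45],
  [0, 0, 0, 0, -0.02, 0, 0.45],
  [0, 0, 0, 0, 0, 0, 0.45],
  [0, 0, 0, 0, 0, 0, 0.45],
])

```text
time: 3.23
tool_pos: [0.4907, -0.0921, 0.2512]
tcp_rot: [0.51, -3.1, -0.001]
wrist_force: [-0.2, -0.6, -0.5]
width: 0.452
grip_force: 0.0
```

```bash
python3 - <<'E'
from h import *
st=status.read_state();print(st["time"],st["tool_pos"],st["wrist_force"],st["width"])
p=read_camera("wrist");save(p,"w1.png",None,1.4);np.savez("w1.npz",c=p["color"])
for n in("top_hole","cradle"):
  for m in masks_of(p,n)[:1]: print(n,m["score"],m["bbox"])
g=cv2.cvtColor(p["color"],cv2.COLOR_RGB2GRAY)
print(proj(p,(.498,-.123,.084),st))
E
```

```text
3.2333 [ 0.49070248 -0.0920557   0.25119563] [-0.21508948 -0.64490797 -0.49307245] 0.4516242843801196
top_hole 0.79 [90.1, 130.8, 285.0, 221.2]
cradle 0.98 [65.1, 110.2, 336.5, 232.5]
[240.58307231 178.8758945 ]
```

View pics/w1.png

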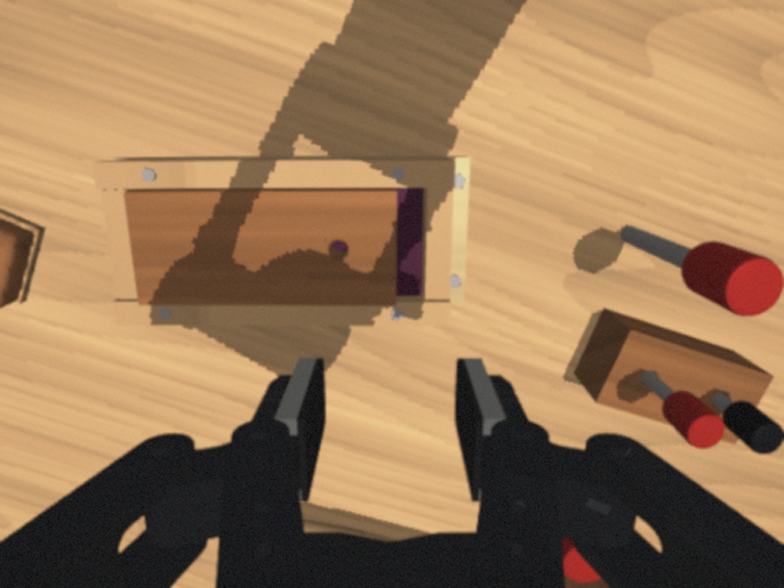

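The wrist view shows the cradle lengthwise. The top hole is at (338,248)/1.4 with purple showing in it, the purple blank sticks out on the right (+y), and pin C's knob top is at (704,430)/1.4.

```bash
python3 - <<'E'
from h import *
st=status.read_state();p=read_camera("wrist");s=1.4
q=lambda u,v,z:atz(p,(u/s,v/s),z,st)
def ang(a,b): d=b-a; return np.degrees(np.arctan2(-d[0],d[1])).round(2)
for n,a,b in(("brown up",q(127,190,.084),q(398,188,.084)),("brown lo",q(138,304,.084),q(396,304,.084)),("cleat up",q(120,158,.074),q(455,157,.074))):print(n,a.round(4),b.round(4),ang(a,b))
print("Lend",q(97,162,.068),"Rend",q(470,157,.068),q(466,302,.068),"purple R",q(425,188,.064),q(423,296,.064))
g=cv2.cvtColor(p["color"],cv2.COLOR_RGB2GRAY);print(g[170:185,233:250])
save(p,"hole.png",(225,160,260,195),16)
hsv=cv2.cvtColor(p["color"],cv2.COLOR_RGB2HSV)
red=((hsv[...,0]<6)|(hsv[...,0]>172))&(hsv[...,1]>170)&(hsv[...,2]>110)
n,l,ss,c=cv2.connectedComponentsWithStats(red.astype(np.uint8))
for i in range(1,n):
  if ss[i,4]>30: print(ss[i],c[i])
print("knobtop",q(704,430,.124),"black",q(765,428,.104))
E
```

```text
brown up [ 0.5029 -0.2494  0.084 ] [ 0.4509 -0.0984  0.084 ] 19.02
brown lo [ 0.5706 -0.229   0.084 ] [ 0.5183 -0.0763  0.084 ] 18.91
cleat up [ 0.488  -0.2617  0.074 ] [ 0.4236 -0.0719  0.074 ] 18.76
Lend [ 0.49609544 -0.27774823  0.068     ] Rend [ 0.4206062  -0.06258975  0.068     ] [ 0.50715987 -0.03170612  0.068     ] purple R [ 0.44718511 -0.08159485  0.064     ] [ 0.51345564 -0.05894387  0.064     ]
[[119 116 111 107 101  97  97 102 103 109 115 117 120 118 121 118 118]
 [113 102  92  85  76  75  77  84  83  94 103 109 119 119 118 118 117]
 [102  88  73  63  60  61  60  64  62  69  78  95 109 118 120 121 120]
 [ 92  78  60  56  56  56  51  55  59  57  63  79  96 113 118 121 118]
 [ 79  66  57  55  53  55  56  53  59  56  58  65  83 104 115 118 119]
 [ 70  61  63  55  54  56  55  57  55  58  54  57  75 101 115 119 118]
 [ 67  61  61  60  56  58  54  53  55  55  54  53  62  94 110 118 123]
 [ 66  58  61  61  56  57  53  56  58  51  46  45  58  83 109 116 120]
 [ 60  59  56  60  59  57  57  53  53  58  50  48  61  86 109 116 119]
 [ 57  52  58  60  62  62  59  58  56  57  52  53  70  93 110 113 121]
 [ 54  54  52  53  63  56  63  61  60  55  59  57  74  96 111 119 116]
 [ 59  57  54  57  58  61  61  64  58  63  60  65  83 101 113 117 116]
 [ 60  61  60  56  55  57  60  59  58  61  71  79  92 110 115 114 116]
 [ 64  65  64  56  60  58  60  58  65  70  85  95 106 112 114 115 114]
 [ 65  69  66  60  61  61  61  62  65  76  84  95 108 111 114 116 111]]
[ 515  184   41   42 1301] [535.00230592 204.83166795]
[488 296  27  24 487] [500.98562628 307.80082136]
[402 390  25  27 419] [411.76133652 404.8424821 ]
knobtop [0.52155178 0.11854626 0.124     ] black [0.51498887 0.17440046 0.104     ]
```

View pics/hole.png

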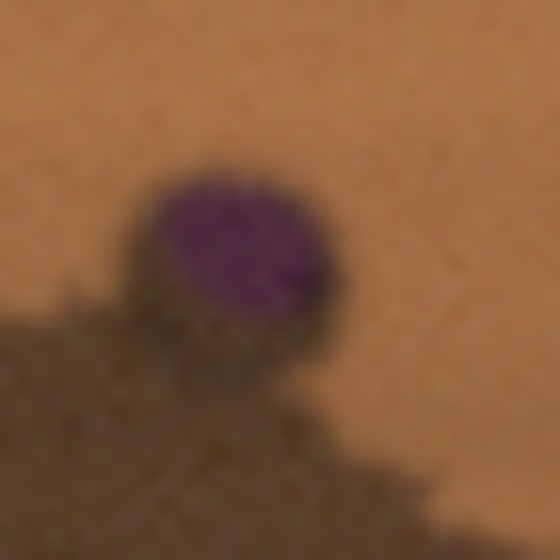

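Emit:
drive_tool([
  [0, 0, 0, -0.0194, 0.0378, 0, 0.45],
  [0, 0, 0, -0.0194, 0.0378, 0, 0.45],
  [0, 0, 0, -0.0194, 0.0378, 0, 0.45],
  [0, 0, 0, -0.0194, 0.0378, 0, 0.45],
  [0, 0, 0, -0.0194, 0.0378, 0, 0.45],
  [0, 0, 0, 0, 0, 0, 0.45],
  [0, 0, 0, 0, 0, 0, 0.45],
  [0, 0, 0, 0, 0, 0, 0.45],
])

```text
time: 4.1
tool_pos: [0.5201, 0.1158, 0.2512]
tcp_rot: [0.519, -3.098, 0.001]
wrist_force: [0.3, -0.7, -0.1]
width: 0.448
grip_force: 0.0
```

```bash
cat >> h.py <<'E'
def redtops(p):
    hsv=cv2.cvtColor(p["color"],cv2.COLOR_RGB2HSV)
    red=((hsv[...,0]<6)|(hsv[...,0]>172))&(hsv[...,1]>150)&(hsv[...,2]>110)
    n,l,s,c=cv2.connectedComponentsWithStats(red.astype(np.uint8))
    return [(s[i],c[i]) for i in range(1,n) if s[i,4]>60]
E
python3 - <<'E'
from h import *
st=status.read_state();p=read_camera("wrist");save(p,"w2.png",None,1.4);print(st["tool_pos"])
for s,c in redtops(p): print(s,c,atz(p,(s[0]+s[2]/2-.5,s[1]+s[3]/2-.5),.124,st))
E
```

```text
[0.52014054 0.11582471 0.2512162 ]
[279  41  15  39 316] [286.33544304  60.58860759] [0.42970238 0.09005348 0.124     ]
[265 184  31  24 527] [281.01328273 194.88045541] [0.52062124 0.11718361 0.124     ]
```

View pics/w2.png

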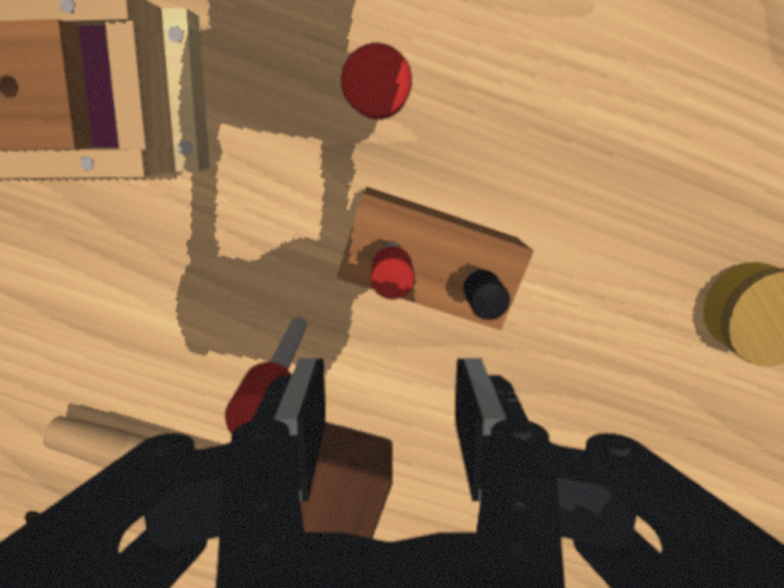

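Emit:
drive_tool([
  [0, 0, 0, -0.0009, 0.0012, 0.026, 0.45],
  [0, 0, 0, 0, 0, 0.03, 0.45],
  [0, 0, 0, 0, 0, 0.03, 0.45],
  [0, 0, 0, 0, 0, 0.03, 0.45],
  [0, 0, 0, 0, 0, 0.02, 0.45],
  [0, 0, 0, 0, 0, 0.02, 0.45],
  [0, 0, 0, 0, 0, 0, 0.45],
  [0, 0, 0, 0, 0, 0, 0.45],
])

```text
time: 4.82
tool_pos: [0.5201, 0.1149, 0.0944]
tcp_rot: [0.511, -3.097, 0.0]
wrist_force: [0.5, -0.1, 0.7]
width: 0.452
grip_force: 0.0
```

```bash
python3 - <<'E'
from h import *
st=status.read_state();p=read_camera("wrist");print(st["tool_pos"],st["wrist_force"])
for s,c in redtops(p): print(s,c,atz(p,(s[0]+s[2]/2-.5,s[1]+s[3]/2-.5),.124,st))
E
```

```text
[0.52011614 0.11487596 0.09437308] [ 0.49636693 -0.14956611  0.70414152]
[ 185    0  134   56 5607] [251.80791867  22.92081327] [0.43838583 0.07911461 0.124     ]
[ 252  290   65   56 2763] [284.00434311 317.38255519] [0.52258524 0.11762808 0.124     ]
```

Emit:
drive_tool([
  [0, 0, 0, -0.0035, 0.0018, 0, 0.45],
  [0, 0, 0, 0, 0, 0, 0.45],
  [0, 0, 0, 0, 0, 0, 0.2],
  [0, 0, 0, 0, 0, 0, 0.1],
  [0, 0, 0, 0, 0, 0, 0.1],
  [0, 0, 0, 0, 0, 0, 0.1],
  [0, 0, 0, 0, 0, 0, 0.1],
], force=60)

```text
time: 5.45
tool_pos: [0.5255, 0.1196, 0.0971]
tcp_rot: [-0.515, 3.096, -0.0]
wrist_force: [-0.3, -0.9, 6.4]
width: 0.258
grip_force: 58.5
```

Emit:
drive_tool([
  [0, 0, 0, 0, 0, -0.004, 0.1],
  [0, 0, 0, 0, 0, -0.006, 0.1],
  [0, 0, 0, 0, 0, -0.01, 0.1],
  [0, 0, 0, 0, 0, -0.015, 0.1],
  [0, 0, 0, 0, 0, -0.015, 0.1],
  [0, 0, 0, 0, 0, -0.015, 0.1],
  [0, 0, 0, 0, 0, -0.01, 0.1],
  [0, 0, 0, 0, 0, 0, 0.1],
])

```text
time: 6.12
tool_pos: [0.5256, 0.1197, 0.1735]
tcp_rot: [-0.514, 3.095, 0.0]
wrist_force: [-0.5, 0.1, -0.3]
width: 0.262
grip_force: 59.0
```

```bash
python3 - <<'E'
from h import *
st=status.read_state();p=read_camera("wrist");print(st["tool_pos"],st["wrist_force"])
for s,c in redtops(p): print(s,c,(atz(p,(s[0]+s[2]/2-.5,s[1]+s[3]/2-.5),st["tool_pos"][2]+.029,st)-st["tool_pos"])@R.from_rotvec(st["tcp_rot"]).as_matrix())
save(p,"w3.png",None,1.4)
E
```

```text
[0.5255648  0.11969171 0.17347025] [-0.45393588  0.06191086 -0.29362768]
[ 224    0   69   55 2839] [258.48890454  22.81824586] [ 0.0890903  -0.00579252 -0.02939058]
[248 270  59  44 896] [278.046875   285.82254464] [ 0.00664369 -0.00059133 -0.02902931]
```

View pics/w3.png

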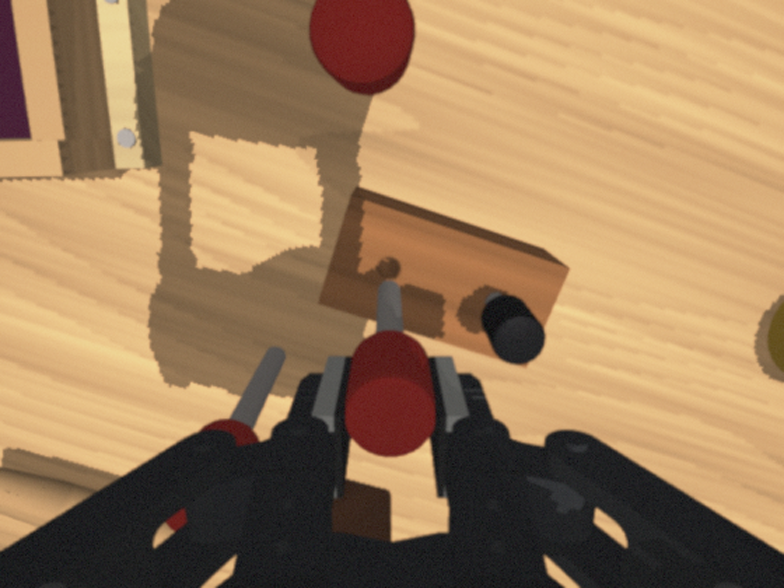

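The pin is in the grip: knob top centre at (391,415)/1.4, shank tip near (389,283)/1.4. I'll fit its height and offset in the grip from the picture.

```bash
python3 - <<'E'
from h import *
from scipy.optimize import least_squares
st=status.read_state();p=read_camera("wrist");print(st["tool_pos"],st["width"])
hsv=cv2.cvtColor(p["color"],cv2.COLOR_RGB2HSV);H,S,V=cv2.split(hsv)
red=((H<8)|(H>170))&(S>140)
for r in range(230,330,4):
  c=np.where(red[r,240:315])[0]+240; print(r,(c.min(),c.max(),V[r,278]) if len(c) else None, p["color"][r,279])
print([ (r,p["color"][r,278].tolist()) for r in range(186,214,2)])
# predictions in tool frame
M=np.array(p["mount"])
def pt(X):
  c=np.linalg.inv(M)@np.r_[X,1];return cv2.projectPoints(np.array([[c[0],-c[1],-c[2]]]),np.zeros(3),np.zeros(3),p["intrinsics"],p["D"])[0].ravel().round(1)
for x in(0,.004):
 for h in(.029,.02):  # knob top above TCP
  print(x,h,"top front/back/L/R",pt((x+.012,0,-h)),pt((x-.012,0,-h)),pt((x,-.012,-h)),pt((x,.012,-h)),"knob bottom front",pt((x+.012,0,-h+.034)),"tip front/back",pt((x+.0037,0,-h+.114)),pt((x-.0037,0,-h+.114)))
E
```

```text
[0.52479766 0.1195143  0.17191334] 0.2610725302917135
230 None [90 85 83]
234 None [86 80 76]
238 (np.int64(269), np.int64(289), np.uint8(90)) [90 29 28]
242 (np.int64(262), np.int64(295), np.uint8(89)) [87 25 26]
246 (np.int64(257), np.int64(299), np.uint8(86)) [86 22 22]
250 (np.int64(254), np.int64(302), np.uint8(88)) [89 26 25]
254 (np.int64(252), np.int64(303), np.uint8(86)) [87 31 26]
258 (np.int64(251), np.int64(305), np.uint8(87)) [87 27 26]
262 (np.int64(250), np.int64(306), np.uint8(90)) [91 31 29]
266 (np.int64(249), np.int64(306), np.uint8(88)) [91 29 26]
270 (np.int64(249), np.int64(308), np.uint8(109)) [111  36  36]
274 (np.int64(248), np.int64(308), np.uint8(113)) [113  35  33]
278 (np.int64(248), np.int64(309), np.uint8(111)) [110  33  29]
282 (np.int64(247), np.int64(310), np.uint8(110)) [114  37  36]
286 (np.int64(246), np.int64(310), np.uint8(111)) [114  40  37]
290 (np.int64(247), np.int64(310), np.uint8(113)) [111  37  30]
294 (np.int64(246), np.int64(310), np.uint8(109)) [112  38  35]
298 (np.int64(246), np.int64(310), np.uint8(109)) [112  39  34]
302 (np.int64(
[... 626 characters left out ...]
(208, [97, 92, 88]), (210, [97, 93, 88]), (212, [98, 93, 90])]
0 0.029 top front/back/L/R [278.7 277.2] [278.7 338.2] [244.  308.6] [313.5 308.5] knob bottom front [278.6 239.9] tip front/back [278.4 205.4] [278.4 216.6]
0 0.02 top front/back/L/R [278.7 265.6] [278.7 323.5] [246.1 295.3] [311.3 295.3] knob bottom front [278.6 232.4] tip front/back [278.4 201.6] [278.4 212.4]
0.004 0.029 top front/back/L/R [278.7 266.3] [278.7 328.5] [243.6 298.3] [313.8 298.3] knob bottom front [278.6 231. ] tip front/back [278.4 199.3] [278.4 210.6]
0.004 0.02 top front/back/L/R [278.7 255.3] [278.7 314.3] [245.8 285.6] [311.6 285.6] knob bottom front [278.6 223.9] tip front/back [278.4 195.7] [278.4 206.6]
```

```bash
python3 - <<'E'
from h import *
p=read_camera("wrist")
st={"tool_pos":[.4907,-.09206,.2512],"tcp_rot":[0.51,-3.1,-.0005]}
h=atz(p,(239.3,176.9),.084,st);print(h, plan(h+[0,0,.12]))
print(np.array([-.324,.946])@h[:2],np.array([.946,.324])@h[:2])
t=read_camera("top");c=t["color"][228:243,315:332];print(cv2.cvtColor(c,cv2.COLOR_RGB2GRAY));print(atz(t,(323,235),.084))
E
```

```text
[ 0.49680531 -0.12456795  0.084     ] [array([ 0.104 , -0.2221, -0.0342])]
-0.27880620267174977 0.42961780172737296
[[110 111 108 109 108 107 105 101  98  96  97  96 102 103 102 102 102]
 [109 107 108 106 103  99  95  96  97  97 101 102 103 101 102  99 100]
 [107 104 100  96  97  98  99 102 103 104 102 101  99 101 100 100  99]
 [ 98  98  98  98 102 104 104 104 104 100  99  99 100  99 102 102 101]
 [100  99 104 104 103 102 103  99 102 104 104 102 104 102 103 102 102]
 [105 103 101 102 100 103  87  59  67  84 107 104 104 104 103 103 104]
 [102 102 100 101 104  99  59  42  42  57 107 107 104 103 105 105 106]
 [101 102 104 103 107 106  55  44  46  55 106 105 106 106 106 108 111]
 [102 105 104 105 108 108  70  26  32  74 109 108 109 111 110 110 110]
 [107 106 106 107 107 108 102  99 100 105 111 111 110 110 111 108 108]
 [107 107 105 105 106 107 110 113 114 111 111 111 108 109 108 107 107]
 [107 104 105 107 109 110 112 109 110 110 109 108 107 108 108 105 103]
 [105 107 110 111 110 110 111 109 108 107 108 106 107 105 103 103 103]
 [110 111 110 110 109 110 107 108 107 106 105 103 103 105 106 108 111]
 [111 110 108 109 107 108 107 104 105 103 104 105 109 111 114 116 118]]
[ 0.49640951 -0.12341935  0.084     ]
```

Emit:
drive_tool([
  [0, 0, 0, 0, 0, -0.015, 0.1],
  [0, 0, 0, 0, 0, -0.02, 0.1],
  [0, 0, 0, 0, 0, -0.005, 0.1],
], force=90)

```text
time: 6.57
tool_pos: [0.5248, 0.1194, 0.2117]
tcp_rot: [-0.514, 3.098, 0.0]
wrist_force: [1.7, -0.3, 1.0]
width: 0.253
grip_force: 88.1
```

Emit:
drive_tool([
  [0, 0, 0, 0.0173, -0.037, 0, 0.1],
  [0, 0, 0, 0.0173, -0.037, 0, 0.1],
  [0, 0, 0, 0.0173, -0.037, 0, 0.1],
  [0, 0, 0, 0.0173, -0.037, 0, 0.1],
  [0, 0, 0, 0.0173, -0.037, 0, 0.1],
  [0, 0, 0, 0.0175, -0.037, 0, 0.1],
  [0, 0, 0, 0, 0, 0.005, 0.1],
  [0, 0, 0, 0, 0, 0, 0.1],
])

```text
time: 7.23
tool_pos: [0.496, -0.1262, 0.2033]
tcp_rot: [0.507, -3.098, -0.002]
wrist_force: [-0.9, 1.1, -1.9]
width: 0.252
grip_force: 88.6
```

```bash
cat >> h.py <<'E'
def pt(p,X):
    c=np.linalg.inv(np.array(p["mount"]))@np.r_[X,1]
    return cv2.projectPoints(np.array([[c[0],-c[1],-c[2]]]),np.zeros(3),np.zeros(3),p["intrinsics"],p["D"])[0].ravel()
E
python3 - <<'E'
from h import *
st=status.read_state();p=read_camera("wrist");print(st["tool_pos"])
z=st["tool_pos"][2]-.084
print("tip",pt(p,(0,0,.094)),"below tip on blank",pt(p,(0,0,z)),"hole exp",proj(p,(.4967,-.124,.084),st))
save(p,"w4.png",(220,120,340,240),5)
E
```

```text
[ 0.49597112 -0.12617612  0.2033353 ]
tip [278.40682421 207.00799034] below tip on blank [278.37612577 197.00018125] hole exp [280.60857858 199.21432885]
```

View pics/w4.png

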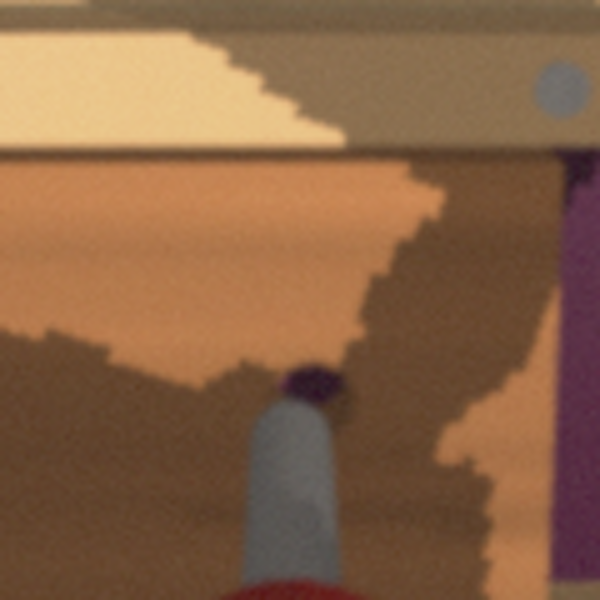

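The tip is at crop (290,400) and the hole centre near crop (309,408), so I need about +2 mm y and −3 mm x. I'll correct that, go lower and look again.

Emit:
drive_tool([
  [0, 0, 0, -0.0015, 0.001, 0.004, 0.1],
  [0, 0, 0, -0.0015, 0.001, 0.006, 0.1],
  [0, 0, 0, 0, 0, 0.005, 0.1],
  [0, 0, 0, 0, 0, 0, 0.1],
])

```text
time: 7.62
tool_pos: [0.4988, -0.1198, 0.1884]
tcp_rot: [0.518, -3.096, -0.002]
wrist_force: [-1.2, 0.1, -2.0]
width: 0.25
grip_force: 88.6
```

```bash
python3 - <<'E'
from h import *
st=status.read_state();p=read_camera("wrist");print(st["tool_pos"])
z=st["tool_pos"][2]-.084
print("tip",pt(p,(0,0,.094)),"below tip on blank",pt(p,(0,0,z)),"hole exp",proj(p,(.4967,-.124,.084),st))
for a in range(0,360,45):
  print(a,((pt(p,(.0012+.00575*np.cos(np.radians(a)),.00575*np.sin(np.radians(a)),z))-[240,160])*8).round(),end=" ")
save(p,"w5.png",(240,160,320,230),8)
E
```

```text
[ 0.49876557 -0.11984095  0.18844368]
tip [278.42191765 207.00884506] below tip on blank [278.40812916 202.65439798] hole exp [273.34580575 198.3340862 ]
0 [307. 262.] 45 [355. 282.] 90 [375. 328.] 135 [355. 373.] 180 [307. 392.] 225 [260. 373.] 270 [240. 328.] 315 [259. 282.]
```

View pics/w5.png

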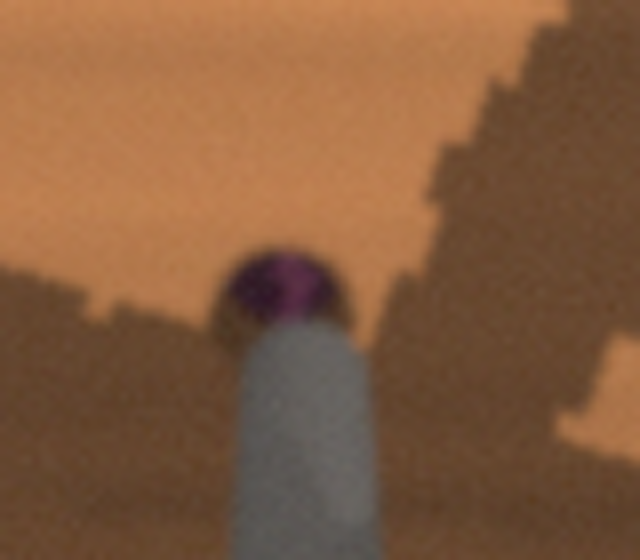

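The hole centre is at crop (283,~315) and the tip is at (304,~340). That means about −1.5 mm y and +1.2 mm x, then a gentle descent.

Emit:
drive_tool([
  [0, 0, 0, 0.0006, -0.0008, 0, 0.1],
  [0, 0, 0, 0.0006, -0.0008, 0.003, 0.1],
  [0, 0, 0, 0, 0, 0.003, 0.1],
  [0, 0, 0, 0, 0, 0.002, 0.1],
  [0, 0, 0, 0, 0, 0, 0.1],
])

```text
time: 8.08
tool_pos: [0.4985, -0.1234, 0.1817]
tcp_rot: [0.514, -3.098, -0.001]
wrist_force: [0.3, 0.4, -0.1]
width: 0.253
grip_force: 88.6
```

Emit:
drive_tool([
  [0, 0, 0, 0, 0, 0.001, 0.1],
  [0, 0, 0, 0, 0, 0.001, 0.1],
  [0, 0, 0, 0, 0, 0, 0.1],
])

```text
time: 8.33
tool_pos: [0.4988, -0.1235, 0.1801]
tcp_rot: [0.514, -3.099, -0.0]
wrist_force: [0.2, 0.6, -0.9]
width: 0.252
grip_force: 88.6
```

Emit:
drive_tool([
  [0, 0, 0, 0, 0, 0.001, 0.1],
  [0, 0, 0, 0, 0, 0.001, 0.1],
  [0, 0, 0, 0, 0, 0, 0.1],
])

```text
time: 8.58
tool_pos: [0.4988, -0.1234, 0.1781]
tcp_rot: [0.514, -3.099, -0.0]
wrist_force: [-0.3, 0.8, -0.9]
width: 0.254
grip_force: 88.6
```

Emit:
drive_tool([
  [0, 0, 0, 0, 0, 0.001, 0.1],
  [0, 0, 0, 0, 0, 0, 0.1],
])

```text
time: 8.75
tool_pos: [0.4989, -0.1234, 0.1771]
tcp_rot: [0.514, -3.099, -0.0]
wrist_force: [-0.1, 0.1, -1.0]
width: 0.254
grip_force: 88.6
```

Emit:
drive_tool([
  [0, 0, 0, 0, 0, 0.001, 0.1],
  [0, 0, 0, 0, 0, 0, 0.1],
])

```text
time: 8.92
tool_pos: [0.4989, -0.1234, 0.1761]
tcp_rot: [0.515, -3.099, -0.0]
wrist_force: [0.3, 0.6, -0.2]
width: 0.256
grip_force: 88.6
```

Emit:
drive_tool([
  [0, 0, 0, 0, 0, 0.001, 0.1],
  [0, 0, 0, 0, 0, 0, 0.1],
])

```text
time: 9.08
tool_pos: [0.4988, -0.1234, 0.1751]
tcp_rot: [0.514, -3.099, -0.0]
wrist_force: [-0.0, 1.1, -0.3]
width: 0.251
grip_force: 88.6
```

Emit:
drive_tool([
  [0, 0, 0, 0, 0, 0.001, 0.1],
  [0, 0, 0, 0, 0, 0.0005, 0.1],
  [0, 0, 0, 0, 0, 0, 0.1],
])

```text
time: 9.33
tool_pos: [0.4988, -0.1234, 0.1736]
tcp_rot: [0.514, -3.099, -0.0]
wrist_force: [-0.6, -0.1, -1.8]
width: 0.252
grip_force: 88.6
```

Emit:
drive_tool([
  [0, 0, 0, 0, 0, 0.001, 0.1],
  [0, 0, 0, 0, 0, 0.0005, 0.1],
  [0, 0, 0, 0, 0, 0, 0.1],
])

```text
time: 9.58
tool_pos: [0.4988, -0.1234, 0.1721]
tcp_rot: [0.515, -3.099, -0.0]
wrist_force: [-0.3, -0.8, -0.2]
width: 0.257
grip_force: 88.6
```

Emit:
drive_tool([
  [0, 0, 0, 0, 0, 0.001, 0.1],
  [0, 0, 0, 0, 0, 0.0005, 0.1],
  [0, 0, 0, 0, 0, 0, 0.1],
])

```text
time: 9.83
tool_pos: [0.4989, -0.1234, 0.1706]
tcp_rot: [0.514, -3.099, -0.0]
wrist_force: [-0.3, -0.1, -0.9]
width: 0.253
grip_force: 88.6
```

Emit:
drive_tool([
  [0, 0, 0, 0, 0, 0.0015, 0.1],
  [0, 0, 0, 0, 0, 0.0015, 0.1],
  [0, 0, 0, 0, 0, 0, 0.1],
])

```text
time: 10.08
tool_pos: [0.499, -0.1231, 0.1676]
tcp_rot: [-0.514, 3.099, 0.001]
wrist_force: [0.4, 1.4, -0.5]
width: 0.252
grip_force: 88.8
```

Emit:
drive_tool([
  [0, 0, 0, 0, 0, 0.0015, 0.1],
  [0, 0, 0, 0, 0, 0.0015, 0.1],
  [0, 0, 0, 0, 0, 0, 0.1],
])

```text
time: 10.33
tool_pos: [0.4989, -0.1233, 0.1644]
tcp_rot: [0.515, -3.099, -0.001]
wrist_force: [0.6, 1.4, -1.3]
width: 0.256
grip_force: 88.9
```

Emit:
drive_tool([
  [0, 0, 0, 0, 0, 0.001, 0.1],
  [0, 0, 0, 0, 0, 0.001, 0.1],
  [0, 0, 0, 0, 0, 0, 0.1],
])

```text
time: 10.58
tool_pos: [0.4989, -0.1234, 0.1626]
tcp_rot: [0.515, -3.099, -0.0]
wrist_force: [1.5, 1.4, -1.7]
width: 0.255
grip_force: 88.9
```

Emit:
drive_tool([
  [0, 0, 0, 0, 0, 0.001, 0.1],
  [0, 0, 0, 0, 0, 0, 0.1],
])

```text
time: 10.75
tool_pos: [0.4989, -0.1234, 0.1617]
tcp_rot: [0.515, -3.099, 0.0]
wrist_force: [1.1, 1.8, -0.9]
width: 0.248
grip_force: 88.9
```

Emit:
drive_tool([
  [0, 0, 0, 0, 0, 0.001, 0.1],
  [0, 0, 0, 0, 0, 0, 0.1],
])

```text
time: 10.92
tool_pos: [0.4989, -0.1235, 0.1607]
tcp_rot: [-0.515, 3.099, -0.0]
wrist_force: [1.3, 1.5, 0.0]
width: 0.253
grip_force: 88.9
```

Emit:
drive_tool([
  [0, 0, 0, -0.0004, 0.0002, 0.001, 0.1],
  [0, 0, 0, 0, 0, 0, 0.1],
])

```text
time: 11.08
tool_pos: [0.4991, -0.1233, 0.1595]
tcp_rot: [0.515, -3.099, 0.001]
wrist_force: [-0.1, 0.7, -0.8]
width: 0.256
grip_force: 88.9
```

Emit:
drive_tool([
  [0, 0, 0, 0, 0, 0.001, 0.1],
  [0, 0, 0, 0, 0, 0, 0.1],
])

```text
time: 11.25
tool_pos: [0.4991, -0.1233, 0.1585]
tcp_rot: [0.515, -3.099, 0.0]
wrist_force: [0.5, 1.0, -1.1]
width: 0.255
grip_force: 88.9
```

Emit:
drive_tool([
  [0, 0, 0, 0, 0, 0.0007, 0.1],
  [0, 0, 0, 0, 0, 0, 0.1],
])

```text
time: 11.42
tool_pos: [0.4991, -0.1232, 0.1579]
tcp_rot: [0.515, -3.099, 0.0]
wrist_force: [0.7, 0.4, -1.1]
width: 0.25
grip_force: 88.9
```

Emit:
drive_tool([
  [0, 0, 0, 0, 0, 0.0007, 0.1],
  [0, 0, 0, 0, 0, 0, 0.1],
])

```text
time: 11.58
tool_pos: [0.4991, -0.1232, 0.1572]
tcp_rot: [0.515, -3.099, 0.0]
wrist_force: [0.7, 0.2, -0.7]
width: 0.25
grip_force: 88.9
```

Emit:
drive_tool([
  [0, 0, 0, 0, 0, 0.0007, 0.1],
  [0, 0, 0, 0, 0, 0, 0.1],
])

```text
time: 11.75
tool_pos: [0.4992, -0.1232, 0.1565]
tcp_rot: [0.515, -3.099, 0.0]
wrist_force: [0.8, 0.3, -0.5]
width: 0.255
grip_force: 88.9
```

Emit:
drive_tool([
  [0, 0, 0, 0, 0, 0.0007, 0.1],
  [0, 0, 0, 0, 0, 0, 0.1],
])

```text
time: 11.92
tool_pos: [0.4991, -0.1232, 0.1558]
tcp_rot: [0.515, -3.099, -0.0]
wrist_force: [0.3, 0.4, -0.5]
width: 0.246
grip_force: 88.9
```

Emit:
drive_tool([
  [0, 0, 0, 0, 0, 0.0007, 0.1],
  [0, 0, 0, 0, 0, 0, 0.1],
])

```text
time: 12.08
tool_pos: [0.4992, -0.1231, 0.1551]
tcp_rot: [0.515, -3.099, -0.0]
wrist_force: [-0.2, 0.5, -1.7]
width: 0.253
grip_force: 88.9
```

Emit:
drive_tool([
  [0, 0, 0, 0, 0, 0.0007, 0.1],
  [0, 0, 0, 0, 0, 0, 0.1],
])

```text
time: 12.25
tool_pos: [0.4991, -0.1231, 0.1544]
tcp_rot: [0.515, -3.099, -0.0]
wrist_force: [-0.4, -0.1, -0.8]
width: 0.254
grip_force: 88.9
```

Emit:
drive_tool([
  [0, 0, 0, 0, 0, 0.0007, 0.1],
  [0, 0, 0, 0, 0, 0, 0.1],
])

```text
time: 12.42
tool_pos: [0.4992, -0.1231, 0.1537]
tcp_rot: [0.515, -3.099, -0.0]
wrist_force: [0.7, 0.4, -0.9]
width: 0.251
grip_force: 88.9
```

Emit:
drive_tool([
  [0, 0, 0, 0, 0, 0.0007, 0.1],
  [0, 0, 0, 0, 0, 0, 0.1],
])

```text
time: 12.58
tool_pos: [0.4992, -0.1231, 0.153]
tcp_rot: [0.514, -3.099, -0.0]
wrist_force: [-0.2, -0.2, -0.5]
width: 0.252
grip_force: 88.9
```

Emit:
drive_tool([
  [0, 0, 0, 0, 0, 0.0007, 0.1],
  [0, 0, 0, 0, 0, 0, 0.1],
])

```text
time: 12.75
tool_pos: [0.4992, -0.1231, 0.1524]
tcp_rot: [0.515, -3.099, -0.0]
wrist_force: [1.2, 0.2, -1.4]
width: 0.247
grip_force: 88.9
```

Emit:
drive_tool([
  [0, 0, 0, 0, 0, 0.0007, 0.1],
  [0, 0, 0, 0, 0, 0, 0.1],
])

```text
time: 12.92
tool_pos: [0.4992, -0.1231, 0.1516]
tcp_rot: [0.514, -3.099, -0.0]
wrist_force: [0.6, -1.3, 0.1]
width: 0.255
grip_force: 88.9
```

Emit:
drive_tool([
  [0, 0, 0, 0, 0, 0.0007, 0.1],
  [0, 0, 0, 0, 0, 0, 0.1],
])

```text
time: 13.08
tool_pos: [0.4994, -0.1232, 0.1513]
tcp_rot: [-0.514, 3.099, -0.0]
wrist_force: [0.1, 0.1, 0.2]
width: 0.253
grip_force: 89.0
```

Emit:
drive_tool([
  [0, 0, 0, 0, 0, 0.0007, 0.1],
  [0, 0, 0, 0, 0, 0, 0.1],
])

```text
time: 13.25
tool_pos: [0.4996, -0.1231, 0.1512]
tcp_rot: [-0.514, 3.098, -0.0]
wrist_force: [-1.6, 0.9, 4.2]
width: 0.256
grip_force: 89.5
```

Emit:
drive_tool([
  [0, 0, 0, 0, 0, 0.0007, 0.1],
  [0, 0, 0, 0, 0, 0, 0.1],
])

```text
time: 13.42
tool_pos: [0.4999, -0.1232, 0.1511]
tcp_rot: [-0.514, 3.098, -0.001]
wrist_force: [-1.8, 1.9, 7.5]
width: 0.254
grip_force: 89.9
```

Emit:
drive_tool([
  [0, 0, 0, 0, 0, 0.0007, 0.1],
  [0, 0, 0, 0, 0, 0, 0.1],
])

```text
time: 13.58
tool_pos: [0.5002, -0.1232, 0.151]
tcp_rot: [-0.514, 3.097, -0.001]
wrist_force: [-1.5, 1.3, 10.1]
width: 0.252
grip_force: 90.2
```

Contact with the purple blank came at TCP z 0.151, so the tip is 87 mm below the TCP. I'll ease the press and search towards +y, where the base estimate and the dark sliver seen in the hole both point.

Emit:
drive_tool([
  [0, 0, 0, 0, 0, -0.0011, 0.1],
  [0, 0, 0, 0, 0.0005, 0, 0.1],
  [0, 0, 0, 0, 0.0005, 0, 0.1],
  [0, 0, 0, 0, 0.0005, 0, 0.1],
  [0, 0, 0, 0, 0, 0, 0.1],
])

```text
time: 14.0
tool_pos: [0.4997, -0.1226, 0.1511]
tcp_rot: [-0.515, 3.097, -0.004]
wrist_force: [-1.3, -0.7, 6.1]
width: 0.25
grip_force: 89.5
```

Emit:
drive_tool([
  [0, 0, 0, 0, 0.0005, 0, 0.1],
  [0, 0, 0, 0, 0.0005, 0, 0.1],
  [0, 0, 0, 0, 0.0005, 0, 0.1],
  [0, 0, 0, 0, 0, 0, 0.1],
])

```text
time: 14.33
tool_pos: [0.4993, -0.1215, 0.1512]
tcp_rot: [-0.515, 3.097, -0.005]
wrist_force: [-0.9, -2.2, 5.2]
width: 0.254
grip_force: 89.5
```

Emit:
drive_tool([
  [0, 0, 0, 0, 0.0005, 0, 0.1],
  [0, 0, 0, 0, 0.0005, 0, 0.1],
  [0, 0, 0, 0, 0.0005, 0, 0.1],
  [0, 0, 0, 0, 0, 0, 0.1],
])

```text
time: 14.67
tool_pos: [0.4989, -0.1204, 0.1512]
tcp_rot: [-0.515, 3.097, -0.006]
wrist_force: [0.3, -3.4, 5.5]
width: 0.249
grip_force: 89.5
```

Emit:
drive_tool([
  [0, 0, 0, 0, 0.0005, -0.0004, 0.1],
  [0, 0, 0, 0, 0.0005, 0, 0.1],
  [0, 0, 0, 0, 0.0005, 0, 0.1],
  [0, 0, 0, 0, 0, 0, 0.1],
])

```text
time: 15.0
tool_pos: [0.4982, -0.1182, 0.1512]
tcp_rot: [-0.515, 3.097, -0.003]
wrist_force: [1.8, -4.9, 5.3]
width: 0.252
grip_force: 89.6
```

Emit:
drive_tool([
  [0, 0, 0, 0, 0.0005, 0, 0.1],
  [0, 0, 0, 0, 0.0005, 0, 0.1],
  [0, 0, 0, 0, 0.0005, 0, 0.1],
  [0, 0, 0, 0, 0, 0, 0.1],
])

```text
time: 15.33
tool_pos: [0.4976, -0.1166, 0.1511]
tcp_rot: [-0.515, 3.097, -0.003]
wrist_force: [1.2, -4.4, 5.3]
width: 0.25
grip_force: 89.6
```

Emit:
drive_tool([
  [0, 0, 0, 0, 0.0005, 0, 0.1],
  [0, 0, 0, 0, 0.0005, 0, 0.1],
  [0, 0, 0, 0, 0.0005, 0, 0.1],
  [0, 0, 0, 0, 0, 0, 0.1],
])

```text
time: 15.67
tool_pos: [0.4972, -0.1152, 0.1512]
tcp_rot: [-0.515, 3.097, -0.003]
wrist_force: [0.3, -3.2, 4.8]
width: 0.254
grip_force: 89.6
```

Emit:
drive_tool([
  [0, 0, 0, 0, 0.0005, 0, 0.1],
  [0, 0, 0, 0, 0.0005, 0, 0.1],
  [0, 0, 0, 0, 0.0005, 0, 0.1],
  [0, 0, 0, 0, 0, 0, 0.1],
])

```text
time: 16.0
tool_pos: [0.4967, -0.1138, 0.1512]
tcp_rot: [-0.515, 3.097, -0.003]
wrist_force: [1.2, -4.0, 4.9]
width: 0.251
grip_force: 89.6
```

```bash
cat > pur.py <<'E'
from h import *
st=status.read_state();p=read_camera("wrist");print(st["tool_pos"])
C=p["color"].astype(int);pur=(C[...,2]>C[...,1]+8)&(C[...,0]<130)&(C[...,0]>C[...,1]+8)
Y=np.array([-.324,.946])
for r in range(130,190,6):
  c=np.where(pur[r,290:520])[0]+290
  if len(c)>4: print(r,c.min(),c.max(),len(c),"brown end",(Y@atz(p,(c.min()-.5,r),.084,st)[:2]).round(4),"purple end",(Y@atz(p,(c.max()+.5,r),.064,st)[:2]).round(4))
print("TCP y_c",Y@st["tool_pos"][:2])
E
python3 pur.py
```

```text
[ 0.49669641 -0.11377438  0.15115908]
154 339 349 11 brown end -0.235 purple end -0.2251
160 340 350 11 brown end -0.2343 purple end -0.2243
166 339 350 12 brown end -0.2347 purple end -0.2241
172 340 350 10 brown end -0.234 purple end -0.2239
178 339 350 12 brown end -0.2345 purple end -0.2237
184 338 349 12 brown end -0.2349 purple end -0.2241
TCP y_c -0.2685601983197864
```

Emit:
drive_tool([
  [0, 0, 0, 0, 0.0005, -0.0003, 0.1],
  [0, 0, 0, 0, 0.0005, 0, 0.1],
  [0, 0, 0, 0, 0.0005, 0, 0.1],
  [0, 0, 0, 0, 0, 0, 0.1],
])

```text
time: 16.38
tool_pos: [0.4958, -0.1119, 0.1511]
tcp_rot: [-0.514, 3.098, -0.001]
wrist_force: [1.3, -4.8, 5.6]
width: 0.254
grip_force: 89.6
```

Emit:
drive_tool([
  [0, 0, 0, 0, 0.0005, 0, 0.1],
  [0, 0, 0, 0, 0.0005, 0, 0.1],
  [0, 0, 0, 0, 0.0005, 0, 0.1],
  [0, 0, 0, 0, 0, 0, 0.1],
])

```text
time: 16.72
tool_pos: [0.4953, -0.1104, 0.1511]
tcp_rot: [-0.515, 3.098, -0.001]
wrist_force: [0.9, -4.0, 5.4]
width: 0.25
grip_force: 89.6
```

Emit:
drive_tool([
  [0, 0, 0, 0, 0.0005, 0, 0.1],
  [0, 0, 0, 0, 0.0005, 0, 0.1],
  [0, 0, 0, 0, 0, 0, 0.1],
])

```text
time: 16.97
tool_pos: [0.4949, -0.1093, 0.151]
tcp_rot: [-0.514, 3.098, -0.0]
wrist_force: [2.4, -4.0, 5.2]
width: 0.25
grip_force: 89.6
```

Emit:
drive_tool([
  [0, 0, 0, 0, 0.0005, 0, 0.1],
  [0, 0, 0, 0, 0.0005, 0, 0.1],
  [0, 0, 0, 0, 0, 0, 0.1],
])

```text
time: 17.22
tool_pos: [0.4943, -0.1082, 0.1507]
tcp_rot: [-0.514, 3.099, 0.001]
wrist_force: [2.6, -4.1, 4.0]
width: 0.254
grip_force: 89.6
```

Emit:
drive_tool([
  [0, 0, 0, 0, 0.0005, 0, 0.1],
  [0, 0, 0, 0, 0.0005, 0, 0.1],
  [0, 0, 0, 0, 0, 0, 0.1],
])

```text
time: 17.47
tool_pos: [0.493, -0.1064, 0.1497]
tcp_rot: [0.514, -3.098, -0.004]
wrist_force: [2.2, -1.0, -0.0]
width: 0.249
grip_force: 89.0
```

Emit:
drive_tool([
  [0, 0, 0, 0, 0, 0.0007, 0.1],
  [0, 0, 0, 0, 0, 0, 0.1],
])

```text
time: 17.63
tool_pos: [0.493, -0.1067, 0.149]
tcp_rot: [0.514, -3.098, -0.003]
wrist_force: [0.8, -0.1, -1.1]
width: 0.25
grip_force: 88.8
```

```bash
python3 pur.py
```

```text
[ 0.49304263 -0.10667209  0.14904729]
TCP y_c -0.2606576056417339
```

It dropped into the purple hole (z 0.149, force ~0). I'll continue down to the dark blank, expecting contact at TCP 0.131.

Emit:
drive_tool([
  [0, 0, 0, 0, 0, 0.001, 0.1],
  [0, 0, 0, 0, 0, 0.001, 0.1],
  [0, 0, 0, 0, 0, 0, 0.1],
])

```text
time: 17.93
tool_pos: [0.4932, -0.1069, 0.1474]
tcp_rot: [0.514, -3.098, -0.002]
wrist_force: [1.8, 1.5, -1.4]
width: 0.245
grip_force: 88.8
```

Emit:
drive_tool([
  [0, 0, 0, 0, 0, 0.001, 0.1],
  [0, 0, 0, 0, 0, 0.001, 0.1],
  [0, 0, 0, 0, 0, 0, 0.1],
])

```text
time: 18.18
tool_pos: [0.4935, -0.1073, 0.1457]
tcp_rot: [0.514, -3.098, -0.001]
wrist_force: [0.6, 2.0, -1.3]
width: 0.253
grip_force: 88.8
```

Emit:
drive_tool([
  [0, 0, 0, 0, 0, 0.001, 0.1],
  [0, 0, 0, 0, 0, 0.001, 0.1],
  [0, 0, 0, 0, 0, 0, 0.1],
])

```text
time: 18.43
tool_pos: [0.4937, -0.1075, 0.1438]
tcp_rot: [0.514, -3.099, -0.0]
wrist_force: [0.9, 1.9, -1.2]
width: 0.248
grip_force: 88.9
```

Emit:
drive_tool([
  [0, 0, 0, 0, 0, 0.001, 0.1],
  [0, 0, 0, 0, 0, 0.001, 0.1],
  [0, 0, 0, 0, 0, 0, 0.1],
])

```text
time: 18.68
tool_pos: [0.4938, -0.1075, 0.1418]
tcp_rot: [0.514, -3.099, -0.0]
wrist_force: [0.3, 1.6, 0.5]
width: 0.25
grip_force: 88.9
```

Emit:
drive_tool([
  [0, 0, 0, 0, 0, 0.001, 0.1],
  [0, 0, 0, 0, 0, 0.001, 0.1],
  [0, 0, 0, 0, 0, 0, 0.1],
])

```text
time: 18.93
tool_pos: [0.4938, -0.1075, 0.1398]
tcp_rot: [0.514, -3.099, -0.0]
wrist_force: [-0.1, 1.9, -0.6]
width: 0.251
grip_force: 88.9
```

Emit:
drive_tool([
  [0, 0, 0, 0, 0, 0.001, 0.1],
  [0, 0, 0, 0, 0, 0.001, 0.1],
  [0, 0, 0, 0, 0, 0, 0.1],
])

```text
time: 19.18
tool_pos: [0.4938, -0.1076, 0.1378]
tcp_rot: [0.515, -3.099, 0.0]
wrist_force: [0.0, 1.7, -0.2]
width: 0.251
grip_force: 88.9
```

Emit:
drive_tool([
  [0, 0, 0, 0, 0, 0.001, 0.1],
  [0, 0, 0, 0, 0, 0.001, 0.1],
  [0, 0, 0, 0, 0, 0, 0.1],
])

```text
time: 19.43
tool_pos: [0.4938, -0.1075, 0.1358]
tcp_rot: [0.515, -3.099, 0.0]
wrist_force: [0.8, 0.7, -0.6]
width: 0.255
grip_force: 88.9
```

Emit:
drive_tool([
  [0, 0, 0, 0, 0, 0.001, 0.1],
  [0, 0, 0, 0, 0, 0.001, 0.1],
  [0, 0, 0, 0, 0, 0, 0.1],
])

```text
time: 19.68
tool_pos: [0.4938, -0.1075, 0.1338]
tcp_rot: [0.515, -3.099, -0.0]
wrist_force: [0.3, 1.6, -0.8]
width: 0.25
grip_force: 88.9
```

Emit:
drive_tool([
  [0, 0, 0, 0, 0, 0.001, 0.1],
  [0, 0, 0, 0, 0, 0.001, 0.1],
  [0, 0, 0, 0, 0, 0, 0.1],
])

```text
time: 19.93
tool_pos: [0.4938, -0.1075, 0.1318]
tcp_rot: [0.515, -3.099, -0.0]
wrist_force: [-0.6, 1.1, -1.6]
width: 0.258
grip_force: 88.9
```

Emit:
drive_tool([
  [0, 0, 0, 0, 0, 0.001, 0.1],
  [0, 0, 0, 0, 0, 0, 0.1],
])

```text
time: 20.1
tool_pos: [0.4939, -0.1075, 0.1309]
tcp_rot: [0.515, -3.099, 0.0]
wrist_force: [1.8, 2.1, -0.7]
width: 0.253
grip_force: 88.9
```

Emit:
drive_tool([
  [0, 0, 0, 0, 0, 0.0008, 0.1],
  [0, 0, 0, 0, 0, 0, 0.1],
])

```text
time: 20.27
tool_pos: [0.4939, -0.1075, 0.1302]
tcp_rot: [0.515, -3.099, 0.0]
wrist_force: [1.2, 0.8, -1.2]
width: 0.252
grip_force: 88.9
```

Emit:
drive_tool([
  [0, 0, 0, 0, 0, 0.0008, 0.1],
  [0, 0, 0, 0, 0, 0, 0.1],
])

```text
time: 20.43
tool_pos: [0.4939, -0.1075, 0.1294]
tcp_rot: [0.515, -3.099, 0.0]
wrist_force: [-0.3, 0.3, -0.2]
width: 0.25
grip_force: 88.9
```

Emit:
drive_tool([
  [0, 0, 0, 0, 0, 0.0008, 0.1],
  [0, 0, 0, 0, 0, 0, 0.1],
])

```text
time: 20.6
tool_pos: [0.4939, -0.1075, 0.1286]
tcp_rot: [0.515, -3.099, 0.0]
wrist_force: [1.3, 1.2, -0.5]
width: 0.252
grip_force: 88.9
```

Emit:
drive_tool([
  [0, 0, 0, 0, 0, 0.0008, 0.1],
  [0, 0, 0, 0, 0, 0, 0.1],
])

```text
time: 20.77
tool_pos: [0.4939, -0.1075, 0.1277]
tcp_rot: [0.515, -3.099, 0.0]
wrist_force: [0.9, 0.7, -0.3]
width: 0.249
grip_force: 88.9
```

Emit:
drive_tool([
  [0, 0, 0, 0, 0, 0.0008, 0.1],
  [0, 0, 0, 0, 0, 0, 0.1],
])

```text
time: 20.93
tool_pos: [0.4939, -0.1075, 0.1269]
tcp_rot: [0.515, -3.099, 0.0]
wrist_force: [-0.0, 1.4, -1.3]
width: 0.254
grip_force: 88.9
```

Emit:
drive_tool([
  [0, 0, 0, 0, 0, 0.0008, 0.1],
  [0, 0, 0, 0, 0, 0, 0.1],
])

```text
time: 21.1
tool_pos: [0.4939, -0.1075, 0.1261]
tcp_rot: [0.514, -3.099, 0.0]
wrist_force: [-0.2, 1.8, -0.9]
width: 0.254
grip_force: 88.9
```

Emit:
drive_tool([
  [0, 0, 0, 0, 0, 0.0008, 0.1],
  [0, 0, 0, 0, 0, 0, 0.1],
])

```text
time: 21.27
tool_pos: [0.4939, -0.1075, 0.1253]
tcp_rot: [0.515, -3.099, -0.0]
wrist_force: [1.1, 0.7, 0.8]
width: 0.253
grip_force: 88.9
```

Emit:
drive_tool([
  [0, 0, 0, 0, 0, 0.0008, 0.1],
  [0, 0, 0, 0, 0, 0, 0.1],
])

```text
time: 21.43
tool_pos: [0.4939, -0.1075, 0.1245]
tcp_rot: [0.514, -3.099, -0.0]
wrist_force: [1.0, 1.7, -0.6]
width: 0.256
grip_force: 88.9
```

The tip is about 6 mm below the dark blank's top without contact, so that hole happened to line up. On to the base, expecting contact at TCP 0.111.

Emit:
drive_tool([
  [0, 0, 0, 0, 0, 0.001, 0.1],
  [0, 0, 0, 0, 0, 0.001, 0.1],
  [0, 0, 0, 0, 0, 0, 0.1],
])

```text
time: 21.68
tool_pos: [0.4938, -0.1076, 0.1225]
tcp_rot: [0.514, -3.099, 0.0]
wrist_force: [0.6, 1.0, -1.1]
width: 0.252
grip_force: 88.9
```

Emit:
drive_tool([
  [0, 0, 0, 0, 0, 0.001, 0.1],
  [0, 0, 0, 0, 0, 0.001, 0.1],
  [0, 0, 0, 0, 0, 0, 0.1],
])

```text
time: 21.93
tool_pos: [0.4938, -0.1075, 0.1204]
tcp_rot: [0.515, -3.099, -0.0]
wrist_force: [0.8, 1.0, -1.2]
width: 0.247
grip_force: 88.9
```

Emit:
drive_tool([
  [0, 0, 0, 0, 0, 0.001, 0.1],
  [0, 0, 0, 0, 0, 0.001, 0.1],
  [0, 0, 0, 0, 0, 0, 0.1],
])

```text
time: 22.18
tool_pos: [0.4938, -0.1075, 0.1184]
tcp_rot: [0.514, -3.099, -0.0]
wrist_force: [1.1, 2.3, -0.1]
width: 0.252
grip_force: 88.9
```

Emit:
drive_tool([
  [0, 0, 0, 0, 0, 0.001, 0.1],
  [0, 0, 0, 0, 0, 0.001, 0.1],
  [0, 0, 0, 0, 0, 0, 0.1],
])

```text
time: 22.43
tool_pos: [0.4938, -0.1075, 0.1164]
tcp_rot: [0.514, -3.099, -0.0]
wrist_force: [0.2, 1.2, -1.1]
width: 0.25
grip_force: 88.9
```

Emit:
drive_tool([
  [0, 0, 0, 0, 0, 0.001, 0.1],
  [0, 0, 0, 0, 0, 0.001, 0.1],
  [0, 0, 0, 0, 0, 0, 0.1],
])

```text
time: 22.68
tool_pos: [0.4938, -0.1075, 0.1145]
tcp_rot: [0.515, -3.099, -0.0]
wrist_force: [0.5, 0.6, -2.0]
width: 0.252
grip_force: 88.9
```

Emit:
drive_tool([
  [0, 0, 0, 0, 0, 0.001, 0.1],
  [0, 0, 0, 0, 0, 0.001, 0.1],
  [0, 0, 0, 0, 0, 0, 0.1],
])

```text
time: 22.93
tool_pos: [0.4938, -0.1075, 0.1125]
tcp_rot: [0.515, -3.099, -0.0]
wrist_force: [1.0, 1.2, 0.0]
width: 0.252
grip_force: 88.9
```

Emit:
drive_tool([
  [0, 0, 0, 0, 0, 0.001, 0.1],
  [0, 0, 0, 0, 0, 0, 0.1],
])

```text
time: 23.1
tool_pos: [0.4939, -0.1075, 0.1115]
tcp_rot: [0.515, -3.099, 0.0]
wrist_force: [0.6, 1.6, 0.3]
width: 0.25
grip_force: 88.9
```

Emit:
drive_tool([
  [0, 0, 0, 0, 0, 0.001, 0.1],
  [0, 0, 0, 0, 0, 0, 0.1],
])

```text
time: 23.27
tool_pos: [0.4943, -0.1075, 0.1112]
tcp_rot: [-0.514, 3.099, -0.0]
wrist_force: [-0.7, 1.8, 3.5]
width: 0.254
grip_force: 89.4
```

Base contact came at TCP 0.111 as expected. The top hole started at −0.278 along the cradle's y and lies within 10 mm of the base hole. So the base hole must be 6–10 mm in −y from here, and I'll search that way.

Emit:
drive_tool([
  [0, 0, 0, 0, -0.0007, 0, 0.1],
  [0, 0, 0, 0, -0.0007, 0, 0.1],
  [0, 0, 0, 0, -0.0007, 0, 0.1],
  [0, 0, 0, 0, 0, 0, 0.1],
])

```text
time: 23.6
tool_pos: [0.4945, -0.1083, 0.1112]
tcp_rot: [0.513, -3.099, -0.004]
wrist_force: [-2.0, 5.6, 6.9]
width: 0.252
grip_force: 89.6
```

Emit:
drive_tool([
  [0, 0, 0, 0, -0.0006, 0, 0.1],
  [0, 0, 0, 0, -0.0006, 0, 0.1],
  [0, 0, 0, 0, -0.0006, 0, 0.1],
  [0, 0, 0, 0, 0, 0, 0.1],
])

```text
time: 23.93
tool_pos: [0.4948, -0.1094, 0.1112]
tcp_rot: [0.513, -3.099, -0.006]
wrist_force: [-2.6, 7.6, 7.2]
width: 0.253
grip_force: 89.8
```

Emit:
drive_tool([
  [0, 0, 0, 0, -0.0005, 0, 0.1],
  [0, 0, 0, 0, -0.0005, 0, 0.1],
  [0, 0, 0, 0, -0.0005, 0, 0.1],
  [0, 0, 0, 0, 0, 0, 0.1],
])

```text
time: 24.27
tool_pos: [0.4953, -0.1108, 0.1112]
tcp_rot: [0.513, -3.099, -0.006]
wrist_force: [-2.3, 8.1, 6.9]
width: 0.254
grip_force: 89.8
```

Emit:
drive_tool([
  [0, 0, 0, 0, -0.0005, 0, 0.1],
  [0, 0, 0, 0, -0.0005, 0, 0.1],
  [0, 0, 0, 0, -0.0005, 0, 0.1],
  [0, 0, 0, 0, 0, 0, 0.1],
])

```text
time: 24.6
tool_pos: [0.4958, -0.1123, 0.1111]
tcp_rot: [0.513, -3.099, -0.006]
wrist_force: [-1.5, 7.9, 6.9]
width: 0.254
grip_force: 89.8
```

Emit:
drive_tool([
  [0, 0, 0, 0, -0.0005, -0.0003, 0.1],
  [0, 0, 0, 0, -0.0005, 0, 0.1],
  [0, 0, 0, 0, 0, 0, 0.1],
])

```text
time: 24.85
tool_pos: [0.4961, -0.1135, 0.1111]
tcp_rot: [0.513, -3.099, -0.005]
wrist_force: [-1.4, 6.0, 5.2]
width: 0.249
grip_force: 89.6
```

Emit:
drive_tool([
  [0, 0, 0, 0, -0.0005, 0, 0.1],
  [0, 0, 0, 0, -0.0005, 0, 0.1],
  [0, 0, 0, 0, 0, 0, 0.1],
])

```text
time: 25.1
tool_pos: [0.4966, -0.1149, 0.1109]
tcp_rot: [0.514, -3.099, -0.003]
wrist_force: [0.2, 4.5, 2.6]
width: 0.252
grip_force: 89.2
```

Emit:
drive_tool([
  [0, 0, 0, 0, -0.0005, 0, 0.1],
  [0, 0, 0, 0, -0.0005, 0, 0.1],
  [0, 0, 0, 0, 0, 0, 0.1],
])

```text
time: 25.35
tool_pos: [0.4971, -0.1166, 0.1109]
tcp_rot: [0.514, -3.099, -0.001]
wrist_force: [0.8, 5.2, 2.5]
width: 0.251
grip_force: 89.1
```

Emit:
drive_tool([
  [0, 0, 0, 0, -0.0005, 0, 0.1],
  [0, 0, 0, 0, -0.0005, 0, 0.1],
  [0, 0, 0, 0, 0, 0, 0.1],
])

```text
time: 25.6
tool_pos: [0.4975, -0.1178, 0.1109]
tcp_rot: [-0.514, 3.099, 0.0]
wrist_force: [0.0, 5.1, 1.6]
width: 0.254
grip_force: 89.1
```

Emit:
drive_tool([
  [0, 0, 0, 0, 0, 0.0008, 0.1],
  [0, 0, 0, 0, 0, 0, 0.1],
])

```text
time: 25.77
tool_pos: [0.4975, -0.1179, 0.1101]
tcp_rot: [-0.514, 3.099, -0.0]
wrist_force: [0.2, 4.7, 2.0]
width: 0.25
grip_force: 89.1
```

Emit:
drive_tool([
  [0, 0, 0, 0, 0, 0.0008, 0.1],
  [0, 0, 0, 0, 0, 0, 0.1],
])

```text
time: 25.93
tool_pos: [0.4975, -0.1179, 0.1093]
tcp_rot: [-0.515, 3.099, -0.0]
wrist_force: [1.3, 4.2, 1.1]
width: 0.25
grip_force: 89.1
```

In the base hole. Continuing down to home at TCP 0.091.

Emit:
drive_tool([
  [0, 0, 0, 0, 0.0002, 0.001, 0.1],
  [0, 0, 0, 0, 0.0002, 0.001, 0.1],
  [0, 0, 0, 0, 0, 0, 0.1],
])

```text
time: 26.18
tool_pos: [0.4971, -0.1177, 0.107]
tcp_rot: [0.515, -3.099, 0.001]
wrist_force: [1.1, 3.2, -0.4]
width: 0.252
grip_force: 88.9
```

Emit:
drive_tool([
  [0, 0, 0, 0, 0, 0.001, 0.1],
  [0, 0, 0, 0, 0, 0.001, 0.1],
  [0, 0, 0, 0, 0, 0, 0.1],
])

```text
time: 26.43
tool_pos: [0.4971, -0.1176, 0.105]
tcp_rot: [0.515, -3.099, 0.0]
wrist_force: [1.4, 2.3, -1.0]
width: 0.253
grip_force: 88.9
```

Emit:
drive_tool([
  [0, 0, 0, 0, 0, 0.001, 0.1],
  [0, 0, 0, 0, 0, 0.001, 0.1],
  [0, 0, 0, 0, 0, 0, 0.1],
])

```text
time: 26.68
tool_pos: [0.4972, -0.1175, 0.1031]
tcp_rot: [0.515, -3.099, 0.0]
wrist_force: [0.2, 2.5, -0.1]
width: 0.251
grip_force: 89.0
```

Emit:
drive_tool([
  [0, 0, 0, 0, 0, 0.001, 0.1],
  [0, 0, 0, 0, 0, 0.001, 0.1],
  [0, 0, 0, 0, 0, 0, 0.1],
])

```text
time: 26.93
tool_pos: [0.4972, -0.1175, 0.1012]
tcp_rot: [0.514, -3.099, 0.0]
wrist_force: [0.8, 1.7, -0.2]
width: 0.25
grip_force: 89.0
```

Emit:
drive_tool([
  [0, 0, 0, 0, 0, 0.001, 0.1],
  [0, 0, 0, 0, 0, 0.001, 0.1],
  [0, 0, 0, 0, 0, 0, 0.1],
])

```text
time: 27.18
tool_pos: [0.4972, -0.1175, 0.0992]
tcp_rot: [0.515, -3.099, 0.0]
wrist_force: [1.4, 2.6, -0.8]
width: 0.253
grip_force: 89.0
```

Emit:
drive_tool([
  [0, 0, 0, 0, 0, 0.001, 0.1],
  [0, 0, 0, 0, 0, 0.001, 0.1],
  [0, 0, 0, 0, 0, 0, 0.1],
])

```text
time: 27.43
tool_pos: [0.4972, -0.1175, 0.0972]
tcp_rot: [0.515, -3.099, -0.0]
wrist_force: [-0.4, 2.2, -0.2]
width: 0.249
grip_force: 89.0
```

Emit:
drive_tool([
  [0, 0, 0, 0, 0, 0.001, 0.1],
  [0, 0, 0, 0, 0, 0.001, 0.1],
  [0, 0, 0, 0, 0, 0, 0.1],
])

```text
time: 27.68
tool_pos: [0.4972, -0.1175, 0.0951]
tcp_rot: [0.515, -3.099, -0.0]
wrist_force: [0.6, 2.6, -0.7]
width: 0.252
grip_force: 89.0
```

Emit:
drive_tool([
  [0, 0, 0, 0, 0, 0.001, 0.1],
  [0, 0, 0, 0, 0, 0.001, 0.1],
  [0, 0, 0, 0, 0, 0, 0.1],
])

```text
time: 27.93
tool_pos: [0.4972, -0.1175, 0.0932]
tcp_rot: [0.515, -3.099, 0.0]
wrist_force: [0.7, 3.2, -0.7]
width: 0.251
grip_force: 89.0
```

Emit:
drive_tool([
  [0, 0, 0, 0, 0, 0.001, 0.1],
  [0, 0, 0, 0, 0, 0, 0.1],
])

```text
time: 28.1
tool_pos: [0.4972, -0.1175, 0.0922]
tcp_rot: [0.514, -3.099, -0.0]
wrist_force: [1.0, 3.0, -0.1]
width: 0.248
grip_force: 89.0
```

Emit:
drive_tool([
  [0, 0, 0, 0, 0, 0.0008, 0.1],
  [0, 0, 0, 0, 0, 0, 0.1],
])

```text
time: 28.27
tool_pos: [0.4973, -0.1175, 0.0915]
tcp_rot: [0.514, -3.099, -0.0]
wrist_force: [-0.1, 3.3, 0.5]
width: 0.255
grip_force: 89.0
```

Emit:
drive_tool([
  [0, 0, 0, 0, 0, 0.0006, 0.1],
  [0, 0, 0, 0, 0, 0, 0.1],
])

```text
time: 28.43
tool_pos: [0.4974, -0.1174, 0.0913]
tcp_rot: [-0.514, 3.099, 0.0]
wrist_force: [-1.1, 4.2, 4.0]
width: 0.255
grip_force: 89.5
```

The knob is seated, with contact at 0.091. Releasing and retreating.

Emit:
drive_tool([
  [0, 0, 0, 0, 0, -0.0004, 0.1],
  [0, 0, 0, 0, 0, 0, 0.3],
  [0, 0, 0, 0, 0, 0, 0.5],
  [0, 0, 0, 0, 0, 0, 0.5],
  [0, 0, 0, 0, 0, 0, 0.5],
  [0, 0, 0, 0, 0, 0, 0.5],
])

```text
time: 28.93
tool_pos: [0.4973, -0.1177, 0.0914]
tcp_rot: [0.515, -3.099, 0.001]
wrist_force: [-0.6, -0.6, -0.9]
width: 0.496
grip_force: 0.0
```

Emit:
drive_tool([
  [0, 0, 0, 0, 0, -0.01, 0.5],
  [0, 0, 0, 0, 0, -0.02, 0.5],
  [0, 0, 0, 0, 0, -0.03, 0.5],
  [0, 0, 0, 0, 0, -0.03, 0.5],
  [0, 0, 0, 0, 0, -0.03, 0.5],
  [0, 0, 0, 0, 0, 0, 0.5],
  [0, 0, 0, 0, 0, 0, 0.5],
])

```text
time: 29.52
tool_pos: [0.4993, -0.1181, 0.2149]
tcp_rot: [-0.514, 3.093, -0.005]
wrist_force: [-0.0, 1.0, -0.6]
width: 0.503
grip_force: 0.0
```

```bash
python3 - <<'E'
from h import *
st=status.read_state();p=read_camera("wrist");print(st["tool_pos"],st["width"])
for s,c in redtops(p): print(s,c,atz(p,(s[0]+s[2]/2-.5,s[1]+s[3]/2-.5),.118,st))
save(p,"w6.png",(180,100,380,250),4)
E
```

```text
[ 0.49927755 -0.11807212  0.21493618] 0.5026691037715841
[263 182  34  29 728] [279.17307692 195.4793956 ] [ 0.49330161 -0.1197549   0.118     ]
```

View pics/w6.png

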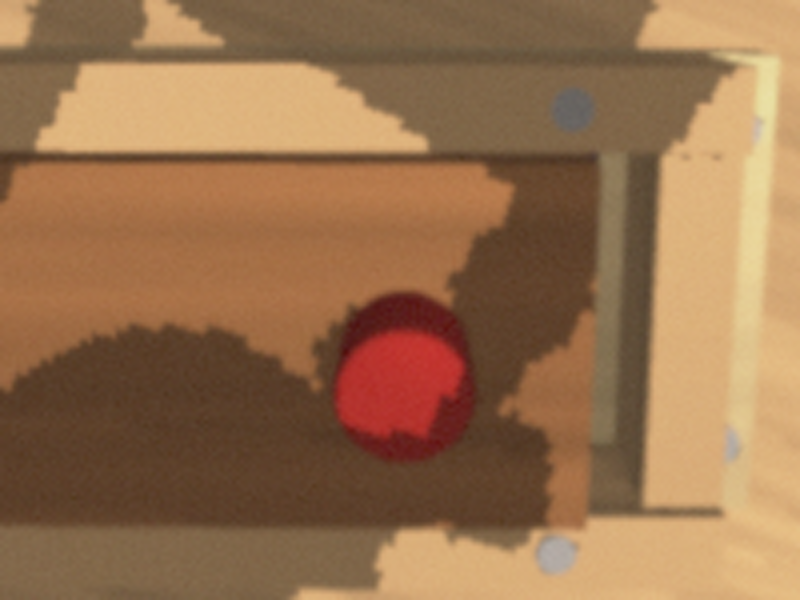

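The knob (crop 405,380) sits upright on the top blank, and the blanks are lined up under it with no purple showing. Handing in.

```bash
python3 -c "
from h import *
print(workorder.finish_job())"
```

```text
the job is handed in; nothing more can be done
None
```

The long red-knobbed pin is threaded through all three blanks into the base, its knob seated on the top blank and the gripper clear; the job was handed in at about 30 s, but the hand-in returned no verdict.

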